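Lock a flanged adapter into the cam fixture

TASK

Set the brass flanged adapter spigot-down into the bore of the holding fixture, flange flat on the plate. Then lead the black knob clockwise so that the cam's keeper swings over the flange, going by feel, until the sprung pin drops fully into the cam's notch; stop there, never forcing the cam against the pin, let go, and leave the other parts on the bench where they lie.

Things in the scene. Friction and masses are not known exactly. Their poses are not given: they have to be found in the camera images.
- adapter_mid (a point): Brass flanged adapter, loose, about 0.3 kg, upright on the bench. Round about its z axis, 50 mm high: from below a plain spigot 26 mm across and 24 mm long, a flange 56 mm across and 6 mm thick, a threaded neck 30 mm across and 20 mm high to grip by. This point: on its axis, half-way up, 25 mm above its foot, 1 mm above the flange's underside, 5 mm below the neck's foot.
- bore (a point): Centre of the bore's mouth on the top face of the fixture's plate. The bore is upright, 29 mm across, chamfered 2 mm, 26 mm deep: a seated adapter rests with its flange on the plate, its mid-point 1 mm above this point, the neck's top 26 mm above. z is up; x points straight away from the cam axis. Hold the neck with fingers closing along y: along x the cam leaves a finger no room.
- fixture: The holding fixture: an aluminium plate 220 x 115 x 30 mm, fixed to the bench, with bore, cam and pin on it. Origin at the centre of its underside, x along its length towards the bore, z up. The bore is at x +55 mm, the cam axis at x -15 mm, the pin block beyond the cam, lower than the knob's foot.
- cam_axis (a point): Point on the cam's upright axis, on the plate's top face, 70 mm from the bore. The steel cam lies 8 to 18 mm above the plate: a round rim of 34 mm radius with one square-sided notch 13 mm wide and 7 mm deep, and a keeper sector reaching out to 47 mm. At the start the keeper is clear of the bore; clockwise it passes 2 mm over a seated adapter's flange; one not seated blocks it.
- knob (a point): Middle of the black plastic knob: an upright post 20 mm across and 35 mm high on an arm of the cam, 55 mm from the cam axis and 43 mm above the cam axis point. The post reaches from 18 mm below this point to 17 mm above; nothing on the fixture is higher than its foot but the adapter's neck, 1 mm. Leading it round the axis turns the cam; it spins freely on its spindle. Drag on the way: 2 to 5 N.
- cam (a joint): Turn of the cam, rad, positive clockwise from above; 0 to 0.2 at the start, end stop 1.75. The pin drops in somewhere from 0.8 to 1.5: its block is bolted on at another place round the rim each time, so find it by feel or by watching the pin. In the notch the cam has about 0.07 rad of play either way; then the notch meets the pin and the push rises steeply. Up to 10 N at the knob is safe.
- pin (a joint): Travel of the sprung steel pin in m towards the cam axis. Its round end, 9 mm across, rides on the cam's rim at about 0 and goes to 0.006 when dropped fully into the notch. Its spring presses with 6 to 8 N. As it drops in, most of the drag at the knob goes, until the notch side meets it.
- lock_ring: Steel ring 40 mm across, 12 mm high, lying loose on the bench; to be left alone. Origin at its underside's centre.
- brass_nut: Round brass nut 36 mm across, 18 mm high, loose on the bench; to be left alone. Origin at its underside's centre.
- pipe_stub: Dark steel pipe stub 26 mm across, 80 mm long, lying loose; to be left alone. Origin at its underside.
- screwdriver: Screwdriver with a red handle, lying loose; to be left alone. Origin at its underside.
- capped_weight: Dark steel cylinder 48 mm across with a smaller stud on top, 62 mm high, loose; to be left alone. Origin at its underside's centre.
- coupling: Brass coupling 44 mm across, 50 mm high, with a groove round its middle, no flange, loose; to be left alone. Origin at its underside's centre.
- pipe_clip: Half of a steel pipe clip, 100 mm long, 12 mm high, lying loose; to be left alone. Origin at the middle of its bow, on the bench.
Things that resemble listed ones, but are neither listed nor needed, are in the scene too. What is shaped like the part that bears adapter_mid but white is not meant.

How it is judged:
By the outcome, as a careful person would: the job done as asked, in the order asked, and still so for the second after the job is handed in, with the robot touching nothing.
It also fails if it takes over 67 s, if anything falls off the work surface, if the arm or the gripper's body presses on something with over 40 N, if the wrist force passes 120 N, or if a joint passes its speed limit or range.

ROBOT

A 6-joint arm with a two-finger parallel gripper is mounted at the origin on the work surface. World frame = base frame: x ahead of the robot, y to its left, z up, the work surface at z = 0. Lengths are in m, angles in rad, forces in N, time in s.
With the tool pointing down it reaches from about 0.4 to 0.825 m from the base axis. Payload 7 kg.
Tool frame: the origin (TCP) lies midway between the tips of the shut fingers; the grasp point (between the pads) lies 19 mm behind it; z points along the fingers, y is the direction in which the jaws open and shut (so a half turn about z gives the same grasp; the last joint's range is limited). The gripper opens to 88 mm and grips with 3 to 60 N. Pads are 19 mm wide; open, the fingers measure 130 mm over their backs; the gripper's body (78 mm by 193 mm) begins 47 mm behind the grasp point.
Start: joints at [1.601, 0.359, 0.012, 0, -1.224, -0.288], TCP at [0.172, 0.653, 0.227] pointing down, gripper open.
Joint ranges: [-3.07, 3.07], [-1.43, 2.12], [-1.02, 1.25], [-3.03, 1.67], [-3.05, -0], [-3.03, 3.03]. Speed limits (rad/s): [2.39, 2.39, 3.01, 3.14, 3.14, 3.14].

INTERFACE

Orientations are given as a unit quaternion [x, y, z, w].
In Python, from cell import r gives the robot as it stands. The module is installed in compiled form; this text tells all that it offers.
- The arm moves only by the tool play_rows, never from a script. Its argument "steps" is a list of rows, each an object with "slide": the shift along the world's x, y, z in mm, a list of three; "twist": the turn, a rotation vector about the world's x, y, z in degrees, a list of three. A call has 1 to 5 rows; each row shifts and turns the commanded pose from where the row before left it; what a row does not reach is not made up. A row lasts 1/10 s, in which the tool goes at most 50 mm and 8.59 degrees, less where a joint would pass 70% of its speed; a pose out of reach is approached as far as the arm can. A call is refused whole if a number of a shift passes 50 or a number of a turn 8.59, either way. A call with a gripper value outside its range is refused whole. "jaw" is the closure in counts, from 0 (fully open) to 255 (shut), set as the call begins (left out, the last holds). The fingers move at their own pace and stop on an object; the grip force is fixed at half the most. Time passes only in rows, so rows that do not move let the fingers close. It gives the time, the measured TCP pose, the force and the opening at its end, in the units of the state.
- r.state(): the state, without advancing time (a new reading comes with each control period).
- r.get_image(name): name is "scene" or "top"; returns (picture, depth): 480x640x3 uint8, red, green, blue; 480x640 float32, m along the optical axis (not along the pixel's ray), 0 where there is no reading.
- r.camera_model(name): a dict with "K" (3x3 intrinsics, pixels), "R" (3x3) and "t" (3): a world point X has camera coordinates R X + t. Camera axes: x right, y down, z forward; pixel columns grow to the right and rows downward; lengths in m; the calibration is good to about 2 mm. A picture is of the moment at which its call begins. camera_model takes no time and is no camera call.
- r.close_job(): hands the job in, once; it reports no verdict.
The state is a dict: "t": time; "q": joint angles; "joint_velocities": joint speeds; "effort": joint torques, N m; "position": TCP position; "orientation": TCP orientation; "contact_force": force on the tool from outside, world axes, zero at the start; "ft_torque": the same for the moment, N m; "width": opening from 0.0 (shut) to 1.0 (fully open).
Only numpy, scipy, OpenCV 4.12 (cv2) and the standard library are available. Lean on these libraries where they do the work, as an engineer would, in place of code of your own. Each camera call takes 0.05 s, during which the arm holds its last target.

## Working session

There is one attempt and no reset: what is moved stays moved. The work goes in short steps, Python scripts to look and compute and a tool call to move; the robot and the scene stay as the last step left them, time stands still between calls to the robot, and variables do not carry over. Pictures are saved under pics/ and viewed, and the job is handed in when it is done.

Besides the shell and the picture viewer there is one more tool, called after "Call:" by a JSON object that holds its "name" and its "arguments". play_rows: Moves the arm, as the interface text tells. Its arguments: {"type":"object","properties":{"steps":{"type":"array","items":{"type":"object","properties":{"slide":{"type":"array","items":{"type":"number"}},"twist":{"type":"array","items":{"type":"number"}}}}},"jaw":{"type":"number"}},"required":["steps"]}

```bash
mkdir -p pics; cat > h.py <<'E'
import numpy as np, cv2
from cell import r
def grab(n,tag):
    im,d=r.get_image(n); cv2.imwrite(f'pics/{tag}.png',cv2.cvtColor(im,cv2.COLOR_RGB2BGR)); np.savez(f'pics/{tag}.npz',im=im,d=d); return im,d
def cm(n):
    c=r.camera_model(n); return [np.array(c[k]) for k in('K','R','t')]
def ray(n,u,v,z):
    K,R,t=cm(n); C=-R.T@t; d=R.T@np.linalg.inv(K)@np.array([u,v,1.]); return C+d*(z-C[2])/d[2]
def proj(n,X):
    K,R,t=cm(n); p=K@(R@np.array(X)+t); return p[:2]/p[2]
def cloud(n,d):
    K,R,t=cm(n); v,u=np.indices(d.shape); P=np.stack([(u-K[0,2])/K[0,0]*d,(v-K[1,2])/K[1,1]*d,d],-1); return (P-t)@R
E
python3 - <<'E'
from h import *
for n in('scene','top'):
    grab(n,n+'0'); K,R,t=cm(n); print(n,K[0,0],-R.T@t,R[2])
print(r.state())
E
```

```text
scene 571.5252138389737 [1.29531818 0.09020006 0.79765858] [-0.66919607 -0.13969258 -0.72983738]
top 526.9351387648854 [ 0.51481381 -0.04210051  1.19531606] [ 0.10338386 -0.0070027  -0.99461688]
{'t': 0.1, 'q': array([ 1.60109891e+00,  3.59306260e-01,  1.11318803e-02, -3.06475272e-04,
       -1.22408071e+00, -2.88101229e-01]), 'joint_velocities': array([-0.00014286, -0.00194256,  0.00196098,  0.00022606, -0.00097082,
       -0.00099098]), 'effort': array([-9.81662524e-04, -5.84165955e+01,  2.93752903e+01,  7.01545671e+00,
        1.01550415e-02, -6.05076070e-05]), 'position': array([0.17200786, 0.65225962, 0.22571447]), 'orientation': array([ 9.91696996e-01, -1.28594382e-01, -2.66303237e-05,  7.42996811e-04]), 'contact_force': array([-1.03967073,  0.31340109,  0.17903853]), 'ft_torque': array([ 0.01271541,  0.03820419, -0.02125398]), 'width': 0.9990989283830564}
```

View pics/scene0.png

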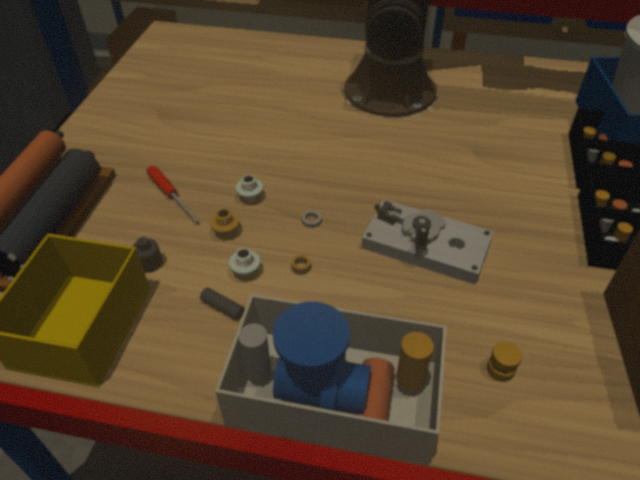

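View pics/top0.png

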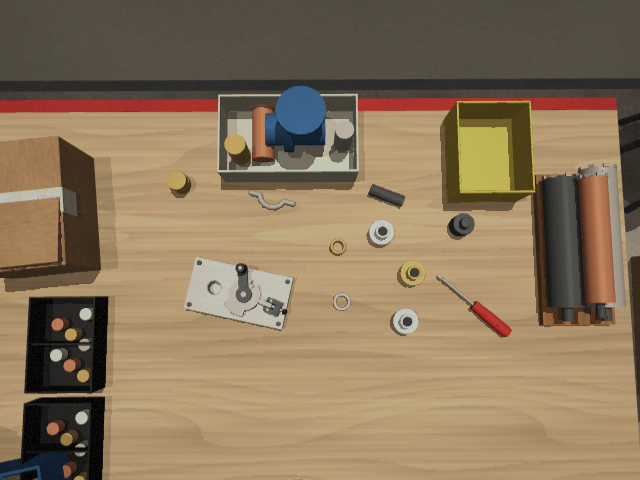

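```bash
python3 - <<'E'
from h import *
a=cv2.imread('pics/top0.png'); b=cv2.imread('pics/scene0.png')
c1=cv2.resize(a[245:345,180:300],None,fx=5,fy=5,interpolation=2)
cv2.imwrite('pics/c1.png',c1)
cv2.imwrite('pics/c2.png',cv2.resize(b[185:290,350:505],None,fx=5,fy=5,interpolation=2))
cv2.imwrite('pics/c3.png',cv2.resize(a[220:340,360:460],None,fx=5,fy=5,interpolation=2))
d=np.load('pics/top0.npz')['d']; P=cloud('top',d)
print(P[273,412],P[260,395],P[288,216],P[270,220],P[266,241],P[295,243],P[308,275])
# brass adapter mask
im=np.load('pics/top0.npz')['im']; hsv=cv2.cvtColor(im,cv2.COLOR_RGB2HSV)
print(hsv[273,403],hsv[264,412],hsv[290,412])
H=P[...,2]; 
m=((H>0.015)&(H<0.1)).astype(np.uint8)
n,l,s,ce=cv2.connectedComponentsWithStats(m)
for i in range(1,n):
    if s[i,4]>60:
        q=P[l==i]; print(s[i],ce[i].round(1),np.percentile(q[:,2],[10,50,98]).round(3),q.mean(0).round(3))
E
```

```text
[ 0.56383386 -0.24836946  0.05106489] [ 0.5957063  -0.21929728  0.00227267] [0.53549259 0.1848418  0.00711725] [0.57444097 0.17144935 0.033772  ] [0.57974627 0.11757829 0.08756215] [0.51918366 0.11701478 0.05846669] [0.49082918 0.04888296 0.05239041]
[ 23 123 191] [ 24 119 191] [ 18  96 180]
[ 217   94  142   87 5234] [279.3 137.2] [0.033 0.066 0.099] [0.864 0.039 0.066]
[ 446  103   85   98 1397] [465.7 169.1] [0.024 0.059 0.099] [ 0.792 -0.371  0.059]
[ 459  103   73   87 2012] [508.5 134. ] [0.025 0.061 0.099] [ 0.87  -0.469  0.06 ]
[334 135  19  17 182] [341.7 144. ] [0.03  0.062 0.099] [ 0.849 -0.099  0.061]
[   0  145   99  133 2272] [ 80.1 218.8] [0.024 0.06  0.098] [0.687 0.471 0.059]
[228 145  23  20 183] [241.9 157.2] [0.037 0.067 0.099] [0.819 0.12  0.066]
[ 535  163   91  162 8591] [572.1 248.7] [0.02  0.087 0.098] [ 0.612 -0.589  0.072]
[167 170  23  23 383] [177.8 181. ] [0.022 0.049 0.054] [0.772 0.265 0.045]
[369 184  36  22 376] [386.6 194.4] [0.019 0.024 0.029] [ 0.743 -0.201  0.023]
[450 213  25  23 432] [461.9 223.9] [0.032 0.045 0.064] [ 0.671 -0.362  0.046]
[369
[... 313 characters left out ...]

[  24  296   82   97 3759] [ 65.4 346.1] [0.023 0.045 0.072] [0.414 0.498 0.046]
[469 301  43  36 507] [490.9 318.6] [0.018 0.024 0.029] [ 0.463 -0.425  0.023]
[393 308  26  26 510] [405.2 320.5] [0.027 0.031 0.053] [ 0.461 -0.234  0.036]
[ 51 318  17  12 160] [ 59.  323.6] [0.022 0.033 0.038] [0.461 0.521 0.031]
[ 50 348  16  13 165] [ 57.7 354.2] [0.021 0.033 0.038] [0.395 0.521 0.031]
[ 64 358  16  14 166] [ 71.2 364.4] [0.02  0.033 0.037] [0.373 0.491 0.031]
[   0  398  103   82 4137] [ 60.6 440.7] [0.023 0.046 0.092] [0.218 0.499 0.048]
[ 47 420  16  15 176] [ 54.5 427.2] [0.02  0.033 0.037] [0.241 0.521 0.031]
[  0 469  38  11 221] [ 23.1 475.7] [0.021 0.042 0.071] [0.146 0.577 0.043]
```

View pics/c1.png

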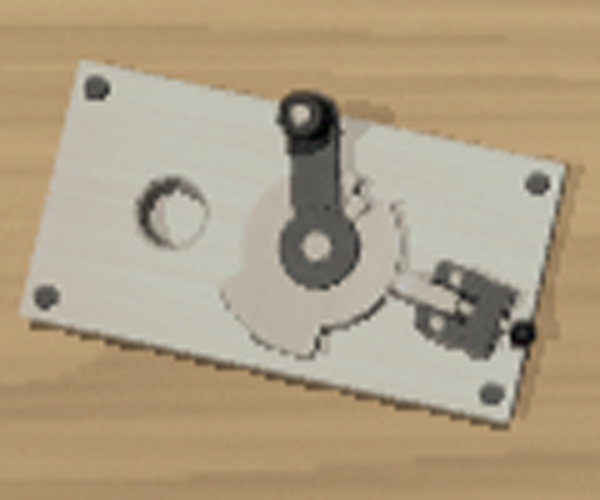

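View pics/c2.png

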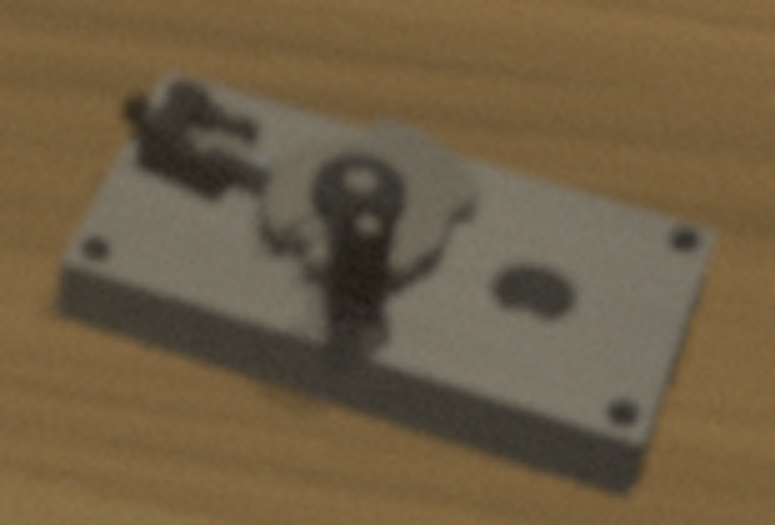

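View pics/c3.png

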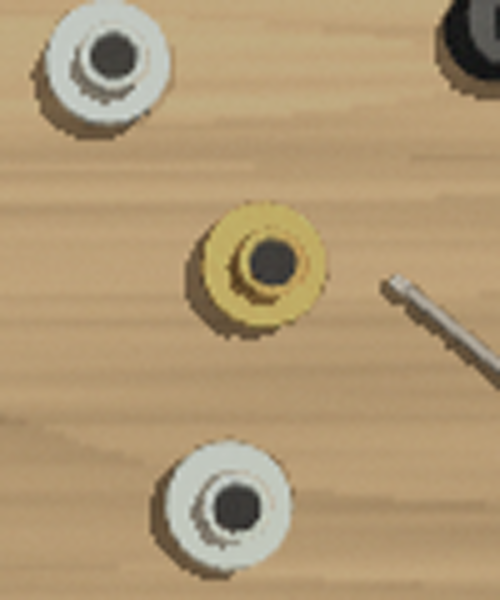

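```bash
cat > m.py <<'E'
from h import *
def run(tag):
    z=np.load(f'pics/{tag}.npz'); im,d=z['im'],z['d']
    g=cv2.cvtColor(im,cv2.COLOR_RGB2GRAY)
    S=[]
    for (x,y) in [(97,88),(537,183),(492,393),(46,296)]:
        u,v=int(180+x/5),int(245+y/5); w=g[v-4:v+5,u-4:u+5].astype(float); k=np.clip(150-w,0,None)
        vv,uu=np.indices(w.shape); S.append(ray('top',u-4+(k*uu).sum()/k.sum(),v-4+(k*vv).sum()/k.sum(),.03))
    S=np.array(S); print('screws',S.round(4).tolist(),[np.linalg.norm(S[i]-S[(i+1)%4]).round(4) for i in range(4)])
    c=S.mean(0); ex=(S[0]+S[3]-S[1]-S[2]); ex/=np.linalg.norm(ex); ey=np.array([-ex[1],ex[0],0])
    print('c',c,'yaw',np.degrees(np.arctan2(ex[1],ex[0])))
    print('bore pred',c+.055*ex,'cam',c-.015*ex, proj('top',c+.055*ex), proj('top',c-.015*ex))
    # plate via depth + border
    P=cloud('top',d)
    hsv=cv2.cvtColor(im,cv2.COLOR_RGB2HSV)
    roi=np.zeros(g.shape,np.uint8); roi[240:345,175:300]=1
    m=((hsv[...,1]<45)&(g>130)&(roi>0)).astype(np.uint8)
    cs,_=cv2.findContours(m,0,1); k=max(cs,key=cv2.contourArea); k=cv2.approxPolyDP(cv2.convexHull(k),4,True)[:,0]
    W=np.array([ray('top',u,v,.03) for u,v in k]); print('poly',k.tolist(),W.round(4).tolist(),W.mean(0))
    return c,ex,ey
def adapter(tag,zf=.03,roi=(395,255,430,292)):
    im=np.load(f'pics/{tag}.npz')['im']; hsv=cv2.cvtColor(im,cv2.COLOR_RGB2HSV)
    a=hsv[roi[1]:roi[3],roi[0]:roi[2]]
    m=((a[...,1]>105)&(a[...,2]>150)&(a[...,0]>20)).astype(np.uint8)
    cs,_=cv2.findContours(m,0,1); k=max(cs,key=cv2.contourArea); (u,v),rad=cv2.minEnclosingCircle(k); e=cv2.fitEllipse(cv2.convexHull(k))
    print('adapter',u+roi[0],v+roi[1],rad,e); print(ray('top',e[0][0]+roi[0],e[0][1]+roi[1],zf))
if __name__=='__main__':
    run('top0'); adapter('top0')
    # neck hole
    im=np.load('pics/top0.npz')['im']; g=cv2.cvtColor(im,cv2.COLOR_RGB2GRAY)
    a=g[262:283,403:424]; m=(a<80).astype(np.uint8); M=cv2.moments(m,True); print('hole',403+M['m10']/M['m00'],262+M['m01']/M['m00'],ray('top',403+M['m10']/M['m00'],262+M['m01']/M['m00'],.05))
    knob=(180+303/5,245+113/5); print('knob',ray('top',*knob,.09))
E
python3 m.py
```

```text
screws [[0.5918, 0.2189, 0.03], [0.5479, 0.0236, 0.03], [0.4559, 0.0433, 0.03], [0.5004, 0.2397, 0.03]] [np.float64(0.2001), np.float64(0.0941), np.float64(0.2013), np.float64(0.0937)]
c [0.52398239 0.13137335 0.03      ] yaw 77.27728247541734
bore pred [0.53609521 0.18502295 0.03      ] cam [0.5206789  0.11674164 0.03      ] [213.93467746 287.55993892] [244.94281357 294.35095531]
poly [[196, 257], [292, 278], [281, 328], [184, 307]] [[0.6038, 0.2255, 0.03], [0.5558, 0.0132, 0.03], [0.4469, 0.0375, 0.03], [0.4942, 0.25, 0.03]] [0.52515277 0.13157258 0.03      ]
adapter 412.47796058654785 272.4063358306885 12.417415618896484 ((17.44133949279785, 17.37978172302246), (24.22943878173828, 24.590421676635742), 162.06065368652344)
[ 0.56609962 -0.25317984  0.03      ]
hole 413.5507246376812 272.42028985507244 [ 0.56511277 -0.2519698   0.05      ]
knob [0.57625349 0.11803912 0.09      ]
```

Call:
{"name": "play_rows", "arguments": {"steps": [{"slide": [25, -30, 0], "twist": [0, 0, -8]}, {"slide": [25, -30, 0], "twist": [0, 0, -8]}, {"slide": [25, -30, 0], "twist": [0, 0, -8]}, {"slide": [25, -30, 0], "twist": [0, 0, -8]}, {"slide": [25, -30, 0], "twist": [0, 0, -8]}], "jaw": 70}}

```text
t: 0.6
position: [0.2977, 0.5011, 0.2262]
orientation: [0.887, -0.462, 0.0, 0.0]
contact_force: [1.1, 0.6, 0.4]
width: 0.73
```

Call:
{"name": "play_rows", "arguments": {"steps": [{"slide": [24, -36, 0], "twist": [0, 0, -8]}, {"slide": [24, -36, 0], "twist": [0, 0, -8]}, {"slide": [24, -36, 0], "twist": [0, 0, -8]}, {"slide": [24, -36, 0], "twist": [0, 0, -8]}, {"slide": [24, -36, 0], "twist": [0, 0, -8]}]}}

```text
t: 1.1
position: [0.4176, 0.3209, 0.2264]
orientation: [-0.675, 0.738, 0.0, -0.0]
contact_force: [0.3, 1.4, 0.4]
width: 0.726
```

Call:
{"name": "play_rows", "arguments": {"steps": [{"slide": [20, -38, 0], "twist": [0, 0, -8]}, {"slide": [20, -38, 0]}, {"slide": [20, -38, 0]}, {"slide": [20, -38, 0]}, {"slide": [20, -38, 0]}]}}

```text
$.steps[1]: bad value
```

Call:
{"name": "play_rows", "arguments": {"steps": [{"slide": [10, -38, -10]}, {"slide": [10, -38, -10]}, {"slide": [10, -38, -10]}, {"slide": [10, -38, -10]}, {"slide": [8, -38, -10]}]}}

```text
$.steps[0]: bad value
```

Call:
{"name": "play_rows", "arguments": {"steps": [{"slide": [20, -38, 0], "twist": [0, 0, -8]}, {"slide": [20, -38, 0], "twist": [0, 0, 0]}, {"slide": [20, -38, 0], "twist": [0, 0, 0]}, {"slide": [20, -38, 0], "twist": [0, 0, 0]}, {"slide": [20, -38, 0], "twist": [0, 0, 0]}]}}

```text
t: 1.6
position: [0.5174, 0.1309, 0.2265]
orientation: [-0.624, 0.781, 0.0, -0.0]
contact_force: [1.2, 0.9, -0.1]
width: 0.723
```

Call:
{"name": "play_rows", "arguments": {"steps": [{"slide": [10, -38, -10], "twist": [0, 0, 0]}, {"slide": [10, -38, -10], "twist": [0, 0, 0]}, {"slide": [10, -38, -10], "twist": [0, 0, 0]}, {"slide": [10, -38, -10], "twist": [0, 0, 0]}, {"slide": [8, -38, -10], "twist": [0, 0, 0]}]}}

```text
t: 2.1
position: [0.5652, -0.059, 0.1759]
orientation: [-0.624, 0.781, 0.0, -0.0]
contact_force: [0.3, 0.7, -0.2]
width: 0.725
```

Call:
{"name": "play_rows", "arguments": {"steps": [{"slide": [0, -40, -10], "twist": [0, 0, 0]}, {"slide": [0, -40, -15], "twist": [0, 0, 0]}, {"slide": [0, -40, -15], "twist": [0, 0, 0]}, {"slide": [0, -40, -20], "twist": [0, 0, 0]}, {"slide": [0, -33.5, -20], "twist": [0, 0, 0]}]}}

```text
t: 2.6
position: [0.5647, -0.2528, 0.0957]
orientation: [-0.624, 0.782, 0.0, -0.0]
contact_force: [0.5, 0.8, 0.3]
width: 0.723
```

```bash
python3 - <<'E'
from h import *
grab('scene','s1');b=cv2.imread('pics/s1.png')
cv2.imwrite('pics/s1c.png',cv2.resize(b[130:300,130:330],None,fx=3.5,fy=3.5,interpolation=2))
print(r.state()['position'],r.state()['contact_force'])
E
```

```text
[ 0.56253718 -0.25568771  0.09166208] [-0.23015473 -2.65844581 -2.67094221]
```

View pics/s1c.png

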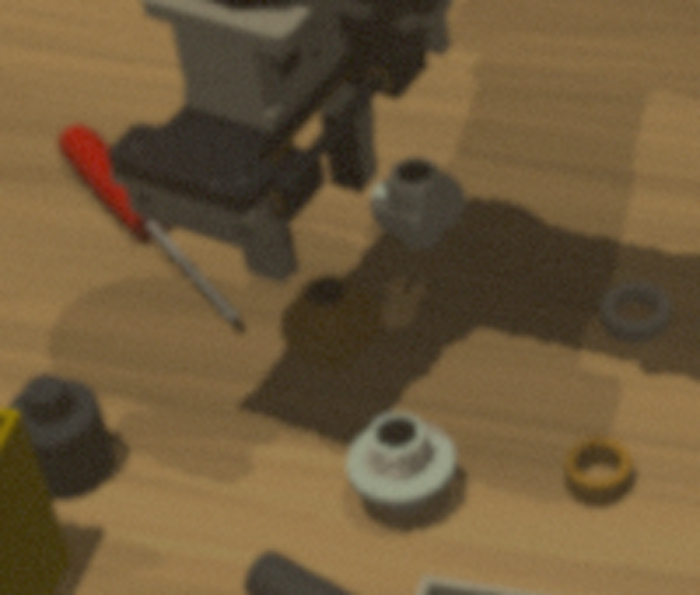

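Call:
{"name": "play_rows", "arguments": {"steps": [{"slide": [0, 0, -10], "twist": [0, 0, 0]}, {"slide": [0, 0, -10], "twist": [0, 0, 0]}, {"slide": [0, 0, 0], "twist": [0, 0, 0]}, {"slide": [0, 0, 0], "twist": [0, 0, 0]}]}}

```text
t: 3.05
position: [0.5654, -0.2499, 0.0767]
orientation: [-0.625, 0.781, -0.0, -0.0]
contact_force: [-0.2, -0.0, -0.0]
width: 0.725
```

```bash
python3 - <<'E'
from h import *
f=lambda x,y:(130+x/3.5,130+y/3.5)
print(ray('scene',*f(325,292),.05))
for p in [(272,272),(350,182)]: print(ray('scene',*f(*p),.092))
print(proj('scene',[.5655,-.2525,.05]),f(325,292))
grab('scene','s2');b=cv2.imread('pics/s2.png')
cv2.imwrite('pics/s2c.png',cv2.resize(b[170:270,180:280],None,fx=6,fy=6,interpolation=2))
print(r.state()['position'],r.state()['contact_force'])
E
```

```text
[ 0.56982405 -0.25165739  0.05      ]
[ 0.60180247 -0.26389023  0.092     ]
[ 0.52628472 -0.24633248  0.092     ]
[223.1558276  211.81475414] (222.85714285714286, 213.42857142857144)
[ 0.56565922 -0.24998626  0.07714785] [-0.78957736  0.25579132  0.64371764]
```

View pics/s2c.png

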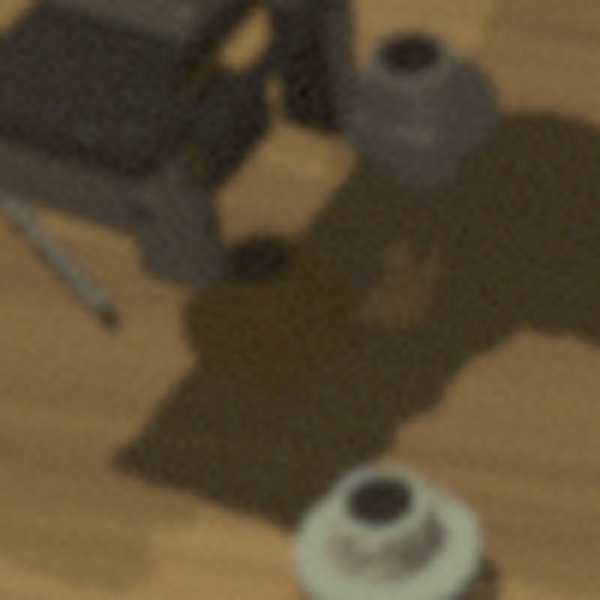

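Call:
{"name": "play_rows", "arguments": {"steps": [{"slide": [1, -2, -15], "twist": [0, 0, 0]}, {"slide": [0, 0, -15], "twist": [0, 0, 0]}, {"slide": [0, 0, -12], "twist": [0, 0, 0]}, {"slide": [0, 0, 0], "twist": [0, 0, 0]}, {"slide": [0, 0, 0], "twist": [0, 0, 0]}]}}

```text
t: 3.6
position: [0.5661, -0.2528, 0.0344]
orientation: [-0.624, 0.781, 0.0, -0.0]
contact_force: [0.2, 0.0, -0.2]
width: 0.727
```

Call:
{"name": "play_rows", "arguments": {"steps": [{"slide": [0, 0, 0], "twist": [0, 0, 0]}, {"slide": [0, 0, 0], "twist": [0, 0, 0]}, {"slide": [0, 0, 0], "twist": [0, 0, 0]}, {"slide": [0, 0, 0], "twist": [0, 0, 0]}, {"slide": [0, 0, 0], "twist": [0, 0, 0]}], "jaw": 255}}

```text
t: 4.1
position: [0.5663, -0.2529, 0.0348]
orientation: [-0.624, 0.781, -0.0, 0.0]
contact_force: [0.6, -0.2, 0.0]
width: 0.333
```

Call:
{"name": "play_rows", "arguments": {"steps": [{"slide": [0, 0, 0], "twist": [0, 0, 0]}, {"slide": [0, 0, 15], "twist": [0, 0, 0]}, {"slide": [0, 0, 25], "twist": [0, 0, 0]}, {"slide": [0, 0, 30], "twist": [0, 0, 0]}, {"slide": [0, 0, 20], "twist": [0, 0, 0]}]}}

```text
t: 4.6
position: [0.5662, -0.2528, 0.1259]
orientation: [-0.624, 0.781, -0.0, 0.0]
contact_force: [0.7, -0.6, -4.2]
width: 0.333
```

Call:
{"name": "play_rows", "arguments": {"steps": [{"slide": [0, 30, 0], "twist": [0, 0, 0]}, {"slide": [0, 40, 0], "twist": [0, 0, 0]}, {"slide": [0, 40, 0], "twist": [0, 0, 0]}, {"slide": [0, 40, 0], "twist": [0, 0, 0]}, {"slide": [0, 40, 0], "twist": [0, 0, 0]}]}}

```text
t: 5.1
position: [0.5652, -0.0614, 0.124]
orientation: [-0.624, 0.782, 0.0, -0.0]
contact_force: [0.4, -0.2, -3.4]
width: 0.328
```

Call:
{"name": "play_rows", "arguments": {"steps": [{"slide": [-3, 40, 0], "twist": [0, 0, 0]}, {"slide": [-5, 40, 0], "twist": [0, 0, 0]}, {"slide": [-6, 40, 0], "twist": [0, 0, 0]}, {"slide": [-6, 40, 0], "twist": [0, 0, 0]}, {"slide": [-6, 38, 0], "twist": [0, 0, 0]}]}}

```text
t: 5.6
position: [0.5391, 0.1367, 0.1241]
orientation: [-0.624, 0.781, 0.0, -0.0]
contact_force: [1.2, -0.3, -2.6]
width: 0.331
```

Call:
{"name": "play_rows", "arguments": {"steps": [{"slide": [-4, 30, 0], "twist": [0, 0, 0]}, {"slide": [0, 20, 0], "twist": [0, 0, 0]}, {"slide": [0, 0, 0], "twist": [0, 0, 0]}, {"slide": [0, 0, 0], "twist": [0, 0, 0]}, {"slide": [0, 0, 0], "twist": [0, 0, 0]}]}}

```text
t: 6.1
position: [0.5359, 0.1842, 0.1242]
orientation: [-0.624, 0.782, 0.0, -0.0]
contact_force: [-0.0, -0.6, -3.5]
width: 0.335
```

```bash
python3 - <<'E'
from h import *
grab('scene','s3');grab('top','t3')
b=cv2.imread('pics/s3.png');a=cv2.imread('pics/t3.png')
cv2.imwrite('pics/s3c.png',cv2.resize(b[130:290,350:510],None,fx=4,fy=4,interpolation=2)[:600])
cv2.imwrite('pics/t3c.png',cv2.resize(a[240:345,150:300],None,fx=4,fy=4,interpolation=2))
print(r.state()['position'],r.state()['contact_force'],r.state()['q'])
E
```

```text
[0.53612039 0.18413409 0.12445469] [ 0.54387424  0.4947104  -2.93057037] [ 6.75968888e-01  2.71011326e-01 -3.66510328e-01 -5.80828547e-05
 -9.33670525e-01 -9.00126195e-01]
```

View pics/s3c.png

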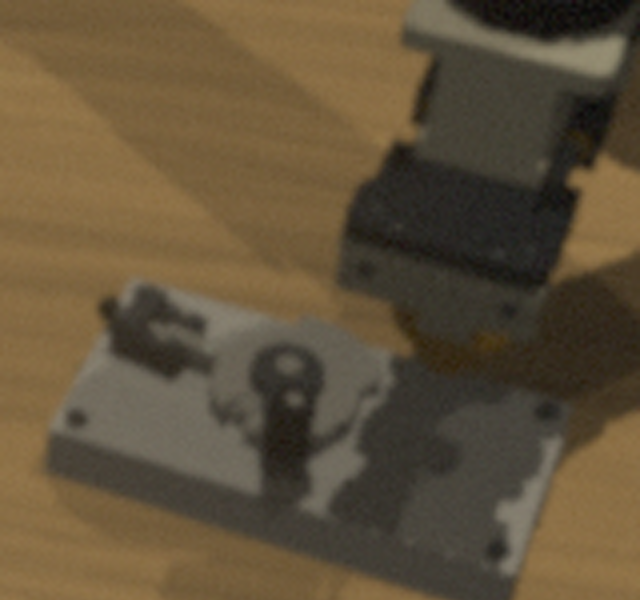

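View pics/t3c.png

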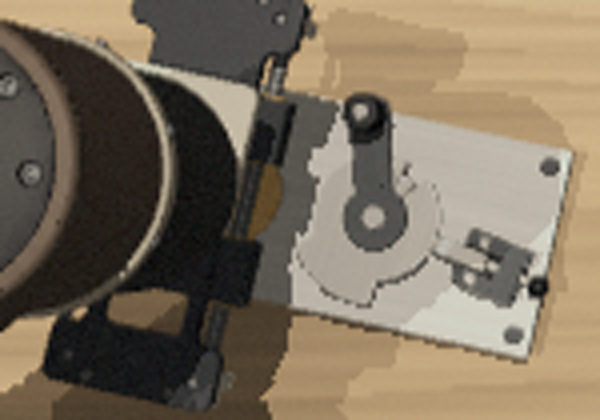

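```bash
python3 - <<'E'
from h import *
f=lambda x,y:(350+x/5,185+y/5)
print('bore',ray('scene',*f(533,291),.03))
W=np.array([ray('scene',*f(*p),.03) for p in [(685,239),(623,411),(96,247),(185,95)]]); print(W.round(4))
ex=W[0]+W[1]-W[2]-W[3];ex/=np.linalg.norm(ex);print('3-screw',(W[0]+W[2])/2+.055*ex)
print('top bore',ray('top',180+173/5,245+212/5,.03), ray('top',180+173/5+.1,245+212/5+.1,.03))
E
```

```text
bore [0.54068727 0.18624333 0.03      ]
[[0.5024 0.2408 0.03  ]
 [0.5933 0.22   0.03  ]
 [0.5502 0.0254 0.03  ]
 [0.4608 0.0476 0.03  ]]
3-screw [0.53805125 0.1868189  0.03      ]
top bore [0.53643443 0.18356505 0.03      ] [0.53621338 0.18334245 0.03      ]
```

Call:
{"name": "play_rows", "arguments": {"steps": [{"slide": [0, 1, -15], "twist": [0, 0, 0]}, {"slide": [0, 0, -20], "twist": [0, 0, 0]}, {"slide": [0, 0, -15], "twist": [0, 0, 0]}, {"slide": [0, 0, 0], "twist": [0, 0, 0]}, {"slide": [0, 0, 0], "twist": [0, 0, 0]}]}}

```text
t: 6.7
position: [0.5364, 0.1856, 0.0748]
orientation: [-0.624, 0.782, -0.0, -0.0]
contact_force: [0.2, -0.6, -3.6]
width: 0.327
```

Call:
{"name": "play_rows", "arguments": {"steps": [{"slide": [0, 0, -3], "twist": [0, 0, 0]}, {"slide": [0, 0, -3], "twist": [0, 0, 0]}, {"slide": [0, 0, -3], "twist": [0, 0, 0]}, {"slide": [0, 0, -2], "twist": [0, 0, 0]}, {"slide": [0, 0, 0], "twist": [0, 0, 0]}]}}

```text
t: 7.2
position: [0.5359, 0.1861, 0.0633]
orientation: [-0.624, 0.781, 0.0, -0.0]
contact_force: [-0.5, 0.0, -3.8]
width: 0.335
```

Call:
{"name": "play_rows", "arguments": {"steps": [{"slide": [0, 0, -1], "twist": [0, 0, 0]}, {"slide": [0, 0, -1], "twist": [0, 0, 0]}, {"slide": [0, 0, -1], "twist": [0, 0, 0]}, {"slide": [0, 0, -1], "twist": [0, 0, 0]}, {"slide": [0, 0, 0], "twist": [0, 0, 0]}]}}

```text
t: 7.7
position: [0.536, 0.1861, 0.0594]
orientation: [-0.624, 0.781, 0.0, -0.0]
contact_force: [0.1, -0.5, -4.4]
width: 0.334
```

Call:
{"name": "play_rows", "arguments": {"steps": [{"slide": [0, 0, -2], "twist": [0, 0, 0]}, {"slide": [0, 0, -2], "twist": [0, 0, 0]}, {"slide": [0, 0, -2], "twist": [0, 0, 0]}, {"slide": [0, 0, -2], "twist": [0, 0, 0]}, {"slide": [0, 0, 0], "twist": [0, 0, 0]}]}}

```text
t: 8.2
position: [0.5359, 0.186, 0.0512]
orientation: [-0.624, 0.781, 0.0, -0.0]
contact_force: [-0.4, -0.7, -3.8]
width: 0.335
```

Call:
{"name": "play_rows", "arguments": {"steps": [{"slide": [0, 0, -2], "twist": [0, 0, 0]}, {"slide": [0, 0, -2], "twist": [0, 0, 0]}, {"slide": [0, 0, -1], "twist": [0, 0, 0]}, {"slide": [0, 0, -1], "twist": [0, 0, 0]}, {"slide": [0, 0, 0], "twist": [0, 0, 0]}]}}

```text
t: 8.7
position: [0.536, 0.1861, 0.0454]
orientation: [-0.624, 0.781, 0.0, -0.0]
contact_force: [0.3, 0.1, -2.9]
width: 0.332
```

Call:
{"name": "play_rows", "arguments": {"steps": [{"slide": [0, 0, -1], "twist": [0, 0, 0]}, {"slide": [0, 0, -1], "twist": [0, 0, 0]}, {"slide": [0, 0, -1], "twist": [0, 0, 0]}, {"slide": [0, 0, 0], "twist": [0, 0, 0]}]}}

```text
t: 9.1
position: [0.536, 0.1861, 0.0424]
orientation: [-0.624, 0.781, 0.0, -0.0]
contact_force: [0.1, -0.3, -2.5]
width: 0.336
```

Call:
{"name": "play_rows", "arguments": {"steps": [{"slide": [0, 0, -1], "twist": [0, 0, 0]}, {"slide": [0, 0, 0], "twist": [0, 0, 0]}]}}

```text
t: 9.3
position: [0.536, 0.1861, 0.0414]
orientation: [-0.624, 0.781, 0.0, -0.0]
contact_force: [-0.2, 0.2, -2.6]
width: 0.33
```

Call:
{"name": "play_rows", "arguments": {"steps": [{"slide": [0, 0, -0.7], "twist": [0, 0, 0]}, {"slide": [0, 0, 0], "twist": [0, 0, 0]}]}}

```text
t: 9.5
position: [0.5362, 0.1862, 0.041]
orientation: [-0.624, 0.781, -0.0, 0.0]
contact_force: [-0.1, -0.5, -1.4]
width: 0.334
```

Call:
{"name": "play_rows", "arguments": {"steps": [{"slide": [0, 0, -0.5], "twist": [0, 0, 0]}, {"slide": [0, 0, 0], "twist": [0, 0, 0]}]}}

```text
t: 9.7
position: [0.5363, 0.1862, 0.0409]
orientation: [-0.624, 0.781, -0.0, 0.0]
contact_force: [-1.8, -0.7, 4.0]
width: 0.33
```

Call:
{"name": "play_rows", "arguments": {"steps": [{"slide": [0, 0, 0], "twist": [0, 0, 0]}, {"slide": [0, 0, 0], "twist": [0, 0, 0]}, {"slide": [0, 0, 0], "twist": [0, 0, 0]}, {"slide": [0, 0, 0], "twist": [0, 0, 0]}, {"slide": [0, 0, 0], "twist": [0, 0, 0]}], "jaw": 70}}

```text
t: 10.2
position: [0.5361, 0.1862, 0.0403]
orientation: [-0.624, 0.781, -0.0, -0.0]
contact_force: [0.8, 0.6, -1.0]
width: 0.7
```

Call:
{"name": "play_rows", "arguments": {"steps": [{"slide": [0, 0, 10], "twist": [0, 0, 0]}, {"slide": [0, 0, 30], "twist": [0, 0, 0]}, {"slide": [0, 0, 40], "twist": [0, 0, 0]}, {"slide": [0, 0, 40], "twist": [0, 0, 0]}, {"slide": [0, 20, 30], "twist": [0, 0, 0]}]}}

```text
t: 10.7
position: [0.5364, 0.2052, 0.1941]
orientation: [-0.624, 0.782, -0.0, 0.001]
contact_force: [0.9, 1.9, 0.9]
width: 0.721
```

Call:
{"name": "play_rows", "arguments": {"steps": [{"slide": [0, 40, 0], "twist": [0, 0, 0]}, {"slide": [0, 40, 0], "twist": [0, 0, 0]}, {"slide": [0, 40, 0], "twist": [0, 0, 0]}, {"slide": [0, 20, 0], "twist": [0, 0, 0]}, {"slide": [0, 0, 0], "twist": [0, 0, 0]}]}}

```text
t: 11.2
position: [0.5359, 0.3485, 0.1904]
orientation: [-0.625, 0.781, -0.0, 0.0]
contact_force: [-0.4, -0.7, -0.1]
width: 0.728
```

```bash
python3 - <<'E'
from h import *
grab('scene','s4');grab('top','t4')
b=cv2.imread('pics/s4.png');a=cv2.imread('pics/t4.png')
cv2.imwrite('pics/s4c.png',cv2.resize(b[170:290,350:510],None,fx=5,fy=5,interpolation=2)[:600])
cv2.imwrite('pics/t4c.png',cv2.resize(a[240:345,180:300],None,fx=5,fy=5,interpolation=2))
print(r.state()['position'],r.state()['contact_force'],r.state()['q'])
P=cloud('top',np.load('pics/t4.npz')['d'])
print((P[278:300,204:226:2,2]*1000).round().astype(int))
E
```

```text
[0.53579803 0.34605172 0.19040672] [ 0.08225009 -0.54133206 -0.23817825] [ 8.78871146e-01  3.22632731e-01 -1.25584173e-01 -3.94694604e-05
 -1.12319363e+00 -1.10104805e+00]
[[30 36 38 36 36 35 37 36 33 31 32]
 [36 41 34 35 33 37 34 35 36 35 26]
 [37 36 38 32 36 35 38 40 36 42 29]
 [42 39 36 59 57 52 37 35 40 37 31]
 [37 36 56 54 53 56 51 36 33 38 36]
 [36 56 52 59 57 58 57 40 36 35 39]
 [37 55 56 54 56 60 56 44 34 40 34]
 [38 57 57 56 53 54 51 53 38 37 38]
 [35 55 51 57 58 55 54 52 34 36 34]
 [39 56 56 56 56 54 55 56 35 36 38]
 [37 60 58 55 56 55 55 55 39 35 35]
 [36 54 59 56 56 56 59 53 35 39 33]
 [37 57 56 53 53 55 61 46 37 37 37]
 [39 55 57 59 57 58 54 40 37 33 37]
 [37 36 54 53 54 57 56 39 32 36 35]
 [34 36 57 60 56 56 46 35 35 34 33]
 [33 34 36 54 51 38 40 37 33 35 30]
 [37 39 36 34 37 35 33 35 37 33 30]
 [36 40 37 35 38 40 39 38 37 37 31]
 [27 33 33 35 33 37 36 39 34 35 30]
 [33 33 35 33 36 37 39 37 30 34 31]
 [29 26 37 33 35 37 40 35 27 31 30]]
```

View pics/s4c.png

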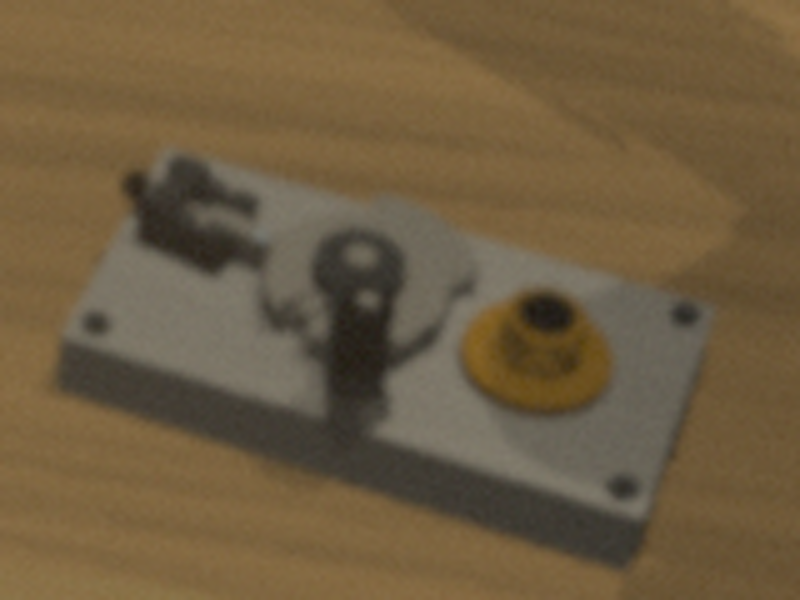

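View pics/t4c.png

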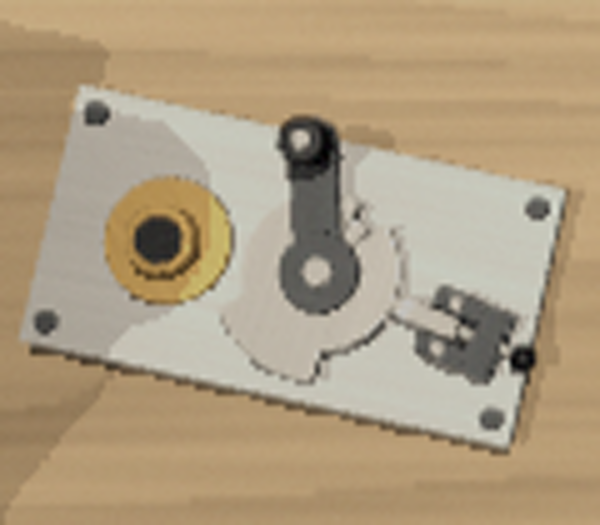

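```bash
python3 - <<'E'
from h import *
im=np.load('pics/t4.npz')['im'];g=cv2.cvtColor(im,cv2.COLOR_RGB2GRAY)
a=g[255:285,228:256]; 
for th in(55,65): 
    m=(a<th).astype(np.uint8); cs,_=cv2.findContours(m,0,1);k=max(cs,key=cv2.contourArea);print(th,cv2.boundingRect(k),cv2.minEnclosingCircle(k))
print(a[8:24,6:24])
d=np.load('pics/t4.npz')['d'];P=cloud('top',d);s=P[255:285,228:256].reshape(-1,3);q=s[(s[:,2]>.08)&(s[:,2]<.1)];print(len(q),q.mean(0),q.min(0),q.max(0))
d=np.load('pics/s4.npz')['d'];P=cloud('scene',d);s=P[170:290,350:510].reshape(-1,3);q=s[(s[:,2]>.084)&(s[:,2]<.096)];print(len(q),np.median(q,0),q.min(0),q.max(0))
E
```

```text
55 (9, 9, 11, 12) ((13.480769157409668, 15.038461685180664), 6.060844421386719)
65 (8, 9, 12, 12) ((13.5, 15.0), 6.800835609436035)
[[158 160 159 160 111  93  89  89 107 119 148 158 159 161 159 160 160 160]
 [163 162 135  76  67  63  65  65  53  55  84 114 141 163 166 167 165 164]
 [182 181  78  53  56  62  65  66  65  47  27  59  86 141 166 147 146 147]
 [194 167  53  58 114 175 177 121  67  67  19  18  44 115 146 144 144 143]
 [196 163  57  59 148 184 187 180  59  75  24  10  44  88 139 141 142 142]
 [199 130  58  59 126 184 183 158  63  70  25   5  33  70 161 158 144 143]
 [197 120  49  51  86 162 131  88  67  64  16   7  21  63 172 172 170 167]
 [197 190 120  56  63  89  75  61  67  37   4  10  54  51 171 171 172 170]
 [195 196 155  50  56  55  63  56  32  16  10   9  72  55 105 174 172 172]
 [194 194 192 108  37  29  28  21  16   1  15  25  64  53 165 174 174 173]
 [196 195 195 116  47  38  52  36  35  45  31  36  92  58 171 170 172 194]
 [195 196 195 118  51  52  47  48  47  44  47  87  93  56 171 171 170 196]
 [193 193 194 115  51  53  50  44  49  88  85  92  92  72 171 170 171 196]
 [195 195 195 187  92  89  90  85  85  91  94  93  93  74 169 170 170 196]
 [197 196 195 197 119  93  91  92  93  90  92  94  94  64 168 170 171 195]
 [198 195 197 197 123  92  90  90  91  94  93  96  93  61 168 168 168 193]]
74 [0.57645264 0.11944346 0.0893615 ] [0.56699515 0.11090263 0.08027482] [0.58598742 0.1279825  0.09614987]
87 [0.58014897 0.11980876 0.08879007] [0.56854844 0.11046351 0.08419224] [0.58829154 0.12932665 0.0918168 ]
```

Call:
{"name": "play_rows", "arguments": {"steps": [{"slide": [4, -22, -4], "twist": [0, 0, 8]}, {"slide": [4, -22, -4], "twist": [0, 0, 8]}, {"slide": [4, -22, -4], "twist": [0, 0, 8]}, {"slide": [4, -22, -4], "twist": [0, 0, 8]}, {"slide": [4, -22, -4], "twist": [0, 0, 8]}], "jaw": 165}}

```text
t: 11.8
position: [0.556, 0.2338, 0.1707]
orientation: [0.855, -0.519, 0.0, -0.0]
contact_force: [-0.4, 0.8, 0.3]
width: 0.37
```

Call:
{"name": "play_rows", "arguments": {"steps": [{"slide": [4, -22, -4], "twist": [0, 0, 8]}, {"slide": [4, -22, -4], "twist": [0, 0, 8]}, {"slide": [4, -22, -4], "twist": [0, 0, 8]}, {"slide": [4, -22, -4], "twist": [0, 0, 8]}, {"slide": [4, -22, -4], "twist": [0, 0, 8]}]}}

```text
t: 12.3
position: [0.5758, 0.1239, 0.1508]
orientation: [0.981, -0.195, 0.0, -0.0]
contact_force: [0.0, -0.2, -0.2]
width: 0.348
```

Call:
{"name": "play_rows", "arguments": {"steps": [{"slide": [0, -2, -4], "twist": [0, 0, 8]}, {"slide": [0, -2, -4], "twist": [0, 0, 8]}, {"slide": [0, -2, -4], "twist": [0, 0, 8]}, {"slide": [0, 0, 0], "twist": [0, 0, 0]}, {"slide": [0, 0, 0], "twist": [0, 0, 0]}]}}

```text
t: 12.8
position: [0.576, 0.1193, 0.1388]
orientation: [1.0, 0.008, 0.0, 0.0]
contact_force: [-0.1, -0.4, -0.5]
width: 0.355
```

```bash
python3 - <<'E'
from h import *
grab('scene','s5');grab('top','t5')
b=cv2.imread('pics/s5.png');a=cv2.imread('pics/t5.png')
cv2.imwrite('pics/s5c.png',cv2.resize(b[140:290,350:510],None,fx=4,fy=4,interpolation=2)[:600])
cv2.imwrite('pics/t5c.png',cv2.resize(a[240:345,180:300],None,fx=5,fy=5,interpolation=2))
s=r.state();o=s['orientation'];print(s['position'],s['contact_force'],s['q'],s['width'],2*np.degrees(np.arctan2(o[1],o[0]))-90)
E
```

```text
[0.57617989 0.11987865 0.1388696 ] [-0.17967693  0.87274556 -0.00971578] [ 5.37146684e-01  2.88818264e-01 -3.02887364e-01  8.64569863e-05
 -9.78461988e-01  1.05150296e+00] 0.35144463882040927 -88.97431578184808
```

View pics/s5c.png

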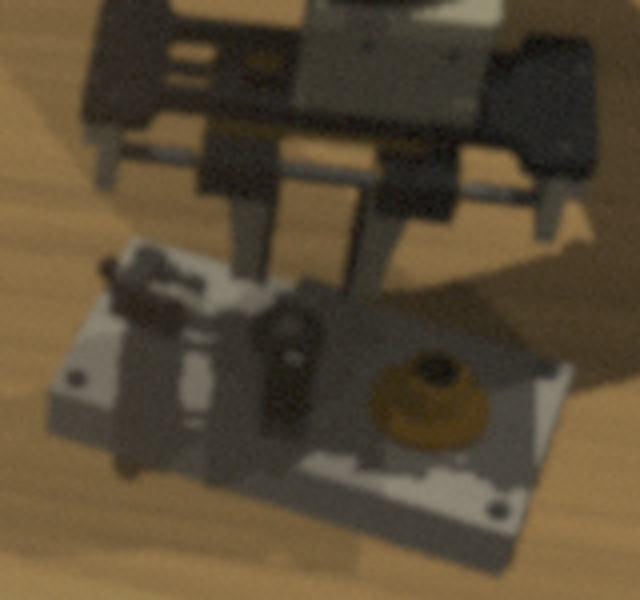

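View pics/t5c.png

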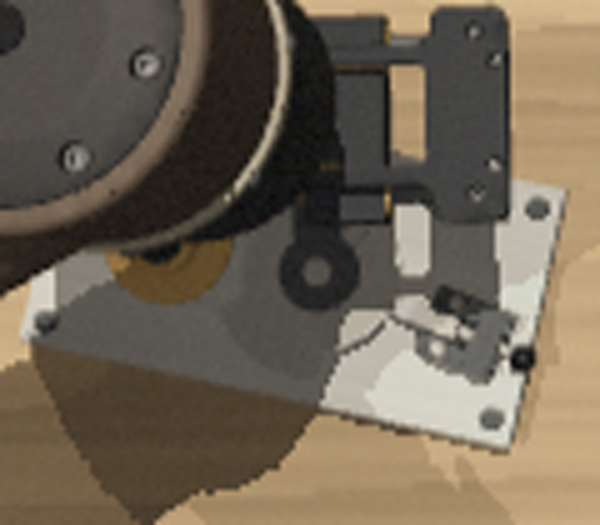

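Call:
{"name": "play_rows", "arguments": {"steps": [{"slide": [0, 0, -15], "twist": [0, 0, 0]}, {"slide": [0, 0, -15], "twist": [0, 0, 0]}, {"slide": [0, 0, -8], "twist": [0, 0, 0]}, {"slide": [0, 0, -8], "twist": [0, 0, 0]}, {"slide": [0, 0, -5], "twist": [0, 0, 0]}]}}

```text
t: 13.4
position: [0.5761, 0.1202, 0.0869]
orientation: [1.0, 0.01, -0.0, 0.0]
contact_force: [0.2, 0.7, 1.0]
width: 0.352
```

Call:
{"name": "play_rows", "arguments": {"steps": [{"slide": [0, 0, -5], "twist": [0, 0, 0]}, {"slide": [0, 0, -5], "twist": [0, 0, 0]}, {"slide": [0, 0, -5], "twist": [0, 0, 0]}, {"slide": [0, 0, -6], "twist": [0, 0, 0]}, {"slide": [0, 0, 0], "twist": [0, 0, 0]}]}}

```text
t: 13.9
position: [0.5756, 0.1199, 0.0655]
orientation: [1.0, 0.011, -0.001, 0.0]
contact_force: [-0.3, -0.6, -0.5]
width: 0.355
```

```bash
cat > arc.py <<'E'
import numpy as np
C=np.array([.5206,.1177]); p0=np.array([.5758,.1199-.0055])-C
R=lambda a:np.array([[np.cos(a),np.sin(a)],[-np.sin(a),np.cos(a)]])
for k in range(0,100,3):
    a,b=np.radians(k),np.radians(k+3); print(k+3,((R(b)-R(a))@p0*1000).round(1),(C+R(b)@p0).round(4))
E
python3 arc.py
```

```text
3 [-0.2 -2.9] [0.5756 0.1115]
6 [-0.4 -2.9] [0.5752 0.1086]
9 [-0.5 -2.8] [0.5746 0.1058]
12 [-0.7 -2.8] [0.5739 0.103 ]
15 [-0.8 -2.8] [0.5731 0.1002]
18 [-1.  -2.7] [0.5721 0.0975]
21 [-1.1 -2.7] [0.571  0.0948]
24 [-1.3 -2.6] [0.5697 0.0922]
27 [-1.4 -2.5] [0.5683 0.0897]
30 [-1.5 -2.5] [0.5668 0.0872]
33 [-1.7 -2.4] [0.5651 0.0849]
36 [-1.8 -2.3] [0.5633 0.0826]
39 [-1.9 -2.2] [0.5614 0.0804]
42 [-2.  -2.1] [0.5594 0.0783]
45 [-2.1 -2. ] [0.5573 0.0763]
48 [-2.2 -1.9] [0.5551 0.0745]
51 [-2.3 -1.7] [0.5528 0.0727]
54 [-2.4 -1.6] [0.5504 0.0711]
57 [-2.5 -1.5] [0.5479 0.0696]
60 [-2.6 -1.4] [0.5453 0.0682]
63 [-2.6 -1.2] [0.5427 0.067 ]
66 [-2.7 -1.1] [0.54   0.0659]
69 [-2.7 -0.9] [0.5373 0.065 ]
72 [-2.8 -0.8] [0.5345 0.0642]
75 [-2.8 -0.7] [0.5317 0.0635]
78 [-2.9 -0.5] [0.5288 0.063 ]
81 [-2.9 -0.4] [0.526  0.0627]
84 [-2.9 -0.2] [0.5231 0.0625]
87 [-2.9 -0.1] [0.5202 0.0624]
90 [-2.9  0.1] [0.5173 0.0625]
93 [-2.9  0.2] [0.5144 0.0627]
96 [-2.9  0.4] [0.5115 0.0631]
99 [-2.8  0.5] [0.5087 0.0637]
102 [-2.8  0.7] [0.5059 0.0644]
```

Call:
{"name": "play_rows", "arguments": {"steps": [{"slide": [0, -1.5, 0], "twist": [0, 0, 0]}, {"slide": [0, -1.5, 0], "twist": [0, 0, 0]}, {"slide": [0, -1.5, 0], "twist": [0, 0, 0]}, {"slide": [0, -1, 0], "twist": [0, 0, 0]}]}}

```text
t: 14.3
position: [0.5764, 0.1151, 0.0666]
orientation: [1.0, 0.011, 0.0, -0.001]
contact_force: [-0.3, 3.9, -0.5]
width: 0.354
```

Call:
{"name": "play_rows", "arguments": {"steps": [{"slide": [-0.2, -2.9, 0], "twist": [0, 0, -3]}, {"slide": [-0.4, -2.9, 0], "twist": [0, 0, -3]}, {"slide": [-0.5, -2.8, 0], "twist": [0, 0, -3]}, {"slide": [-0.7, -2.8, 0], "twist": [0, 0, -3]}, {"slide": [-0.8, -2.8, 0], "twist": [0, 0, -3]}]}}

```text
t: 14.8
position: [0.5742, 0.1014, 0.0667]
orientation: [0.993, -0.121, 0.001, -0.001]
contact_force: [0.3, 4.8, -0.5]
width: 0.35
```

Call:
{"name": "play_rows", "arguments": {"steps": [{"slide": [-1, -2.7, 0], "twist": [0, 0, -3]}, {"slide": [-1.1, -2.7, 0], "twist": [0, 0, -3]}, {"slide": [-1.3, -2.6, 0], "twist": [0, 0, -3]}, {"slide": [-1.4, -2.5, 0], "twist": [0, 0, -3]}, {"slide": [-1.5, -2.5, 0], "twist": [0, 0, -3]}]}}

```text
t: 15.3
position: [0.5681, 0.0883, 0.0667]
orientation: [0.968, -0.249, 0.001, -0.001]
contact_force: [1.5, 4.3, -2.1]
width: 0.353
```

```bash
cat > look.py <<'E'
import sys
from h import *
t=sys.argv[1]
grab('scene','s'+t);grab('top','t'+t)
b=cv2.imread(f'pics/s{t}.png');a=cv2.imread(f'pics/t{t}.png')
A=cv2.resize(a[270:345,220:300],None,fx=5,fy=5,interpolation=2);B=cv2.resize(b[180:280,350:450],(400,400),interpolation=2)
o=np.zeros((400,800,3),np.uint8);o[:375,:400]=A;o[:,400:]=B
cv2.imwrite(f'pics/L{t}.png',o)
s=r.state();q=s['orientation'];print(s['t'],s['position'],s['contact_force'],s['width'])
E
python3 look.py 6
```

```text
15.4 [0.56767212 0.08771679 0.06668572] [ 1.17051756  0.85126315 -0.50362478] 0.353324646499958
```

View pics/L6.png

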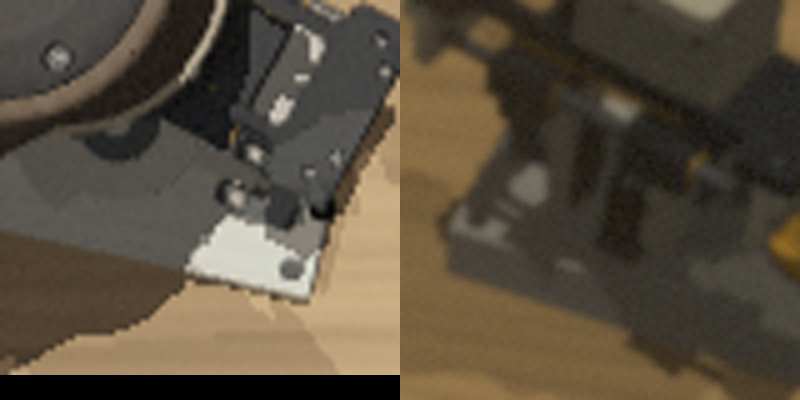

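Call:
{"name": "play_rows", "arguments": {"steps": [{"slide": [-1.7, -2.4, 0], "twist": [0, 0, -3]}, {"slide": [-1.8, -2.3, 0], "twist": [0, 0, -3]}, {"slide": [-1.9, -2.2, 0], "twist": [0, 0, -3]}]}}

```text
t: 15.7
position: [0.5628, 0.0812, 0.0667]
orientation: [0.946, -0.324, 0.001, -0.001]
contact_force: [2.5, 4.0, -1.7]
width: 0.356
```

Call:
{"name": "play_rows", "arguments": {"steps": [{"slide": [-2, -2.1, 0], "twist": [0, 0, -3]}, {"slide": [-2.1, -2, 0], "twist": [0, 0, -3]}, {"slide": [-2.2, -1.9, 0], "twist": [0, 0, -3]}]}}

```text
t: 16.0
position: [0.5566, 0.0753, 0.0667]
orientation: [0.918, -0.397, 0.001, -0.001]
contact_force: [2.9, 2.6, -1.6]
width: 0.355
```

Call:
{"name": "play_rows", "arguments": {"steps": [{"slide": [-1.1, -0.9, 0], "twist": [0, 0, -1.5]}, {"slide": [-1.2, -0.8, 0], "twist": [0, 0, -1.5]}]}}

```text
t: 16.2
position: [0.554, 0.0732, 0.0667]
orientation: [0.907, -0.421, 0.001, -0.001]
contact_force: [3.4, 2.9, -1.4]
width: 0.354
```

Call:
{"name": "play_rows", "arguments": {"steps": [{"slide": [-1.2, -0.8, 0], "twist": [0, 0, -1.5]}, {"slide": [-1.2, -0.8, 0], "twist": [0, 0, -1.5]}]}}

```text
t: 16.4
position: [0.5514, 0.0715, 0.0667]
orientation: [0.896, -0.445, 0.0, -0.0]
contact_force: [3.9, 2.4, -0.6]
width: 0.351
```

Call:
{"name": "play_rows", "arguments": {"steps": [{"slide": [-1.2, -0.8, 0], "twist": [0, 0, -1.5]}, {"slide": [-1.3, -0.7, 0], "twist": [0, 0, -1.5]}]}}

```text
t: 16.6
position: [0.5484, 0.0697, 0.0666]
orientation: [0.883, -0.468, 0.0, -0.0]
contact_force: [2.4, 1.4, 0.7]
width: 0.353
```

```bash
python3 look.py 7
```

```text
16.7 [0.54782865 0.06938883 0.06644445] [1.33690526 0.76765999 1.75371727] 0.3509803359057608
```

View pics/L7.png

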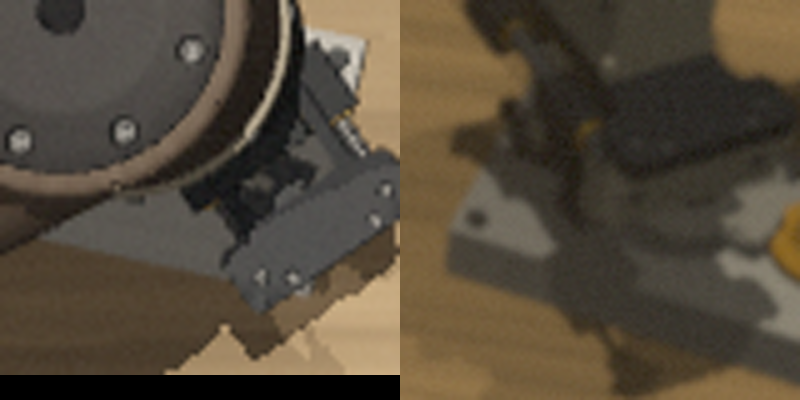

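Call:
{"name": "play_rows", "arguments": {"steps": [{"slide": [-1.3, -0.7, 0], "twist": [0, 0, -1.5]}]}}

```text
t: 16.8
position: [0.5468, 0.0689, 0.0664]
orientation: [0.878, -0.48, -0.0, 0.0]
contact_force: [1.9, 1.2, 2.6]
width: 0.352
```

Call:
{"name": "play_rows", "arguments": {"steps": [{"slide": [-1.3, -0.7, 0], "twist": [0, 0, -1.5]}]}}

```text
t: 16.9
position: [0.5452, 0.068, 0.0662]
orientation: [0.871, -0.492, -0.0, 0.0]
contact_force: [0.5, 1.0, 1.4]
width: 0.351
```

Call:
{"name": "play_rows", "arguments": {"steps": [{"slide": [-1.3, -0.6, 0], "twist": [0, 0, -1.5]}]}}

```text
t: 17.0
position: [0.5432, 0.0672, 0.0659]
orientation: [0.864, -0.503, -0.001, 0.001]
contact_force: [-0.1, -0.3, -0.5]
width: 0.354
```

Call:
{"name": "play_rows", "arguments": {"steps": [{"slide": [2.3, 1.1, 0], "twist": [0, 0, 0]}, {"slide": [2.3, 1.1, 0], "twist": [0, 0, 0]}, {"slide": [0, 0, 0], "twist": [0, 0, 0]}, {"slide": [0, 0, 10], "twist": [0, 0, 0]}, {"slide": [0, 0, 20], "twist": [0, 0, 0]}]}}

```text
t: 17.5
position: [0.5479, 0.0695, 0.0957]
orientation: [0.865, -0.502, -0.001, 0.001]
contact_force: [0.2, -0.4, 0.1]
width: 0.352
```

Call:
{"name": "play_rows", "arguments": {"steps": [{"slide": [0, 0, 30], "twist": [0, 0, 0]}, {"slide": [0, 0, 40], "twist": [0, 0, 0]}, {"slide": [0, -40, 20], "twist": [0, 0, 0]}, {"slide": [0, -45, 0], "twist": [0, 0, 0]}, {"slide": [0, -45, 0], "twist": [0, 0, 0]}]}}

```text
t: 18.0
position: [0.5493, -0.0609, 0.1884]
orientation: [0.865, -0.501, 0.001, -0.001]
contact_force: [0.5, 0.1, 0.3]
width: 0.356
```

Call:
{"name": "play_rows", "arguments": {"steps": [{"slide": [0, -40, 0], "twist": [0, 0, 0]}, {"slide": [0, -20, 0], "twist": [0, 0, 0]}, {"slide": [0, 0, 0], "twist": [0, 0, 0]}]}}

```text
t: 18.3
position: [0.5486, -0.1224, 0.187]
orientation: [0.864, -0.503, 0.0, 0.0]
contact_force: [0.4, 0.5, -0.1]
width: 0.35
```

```bash
python3 look.py 8; python3 - <<'E'
import cv2,numpy as np
a=cv2.imread('pics/t4.png');b=cv2.imread('pics/t8.png')
f=lambda x:cv2.resize(x[260:335,220:300],None,fx=5,fy=5,interpolation=2)
cv2.imwrite('pics/cmp.png',np.hstack([f(a),f(b)]))
a=cv2.imread('pics/s4.png');b=cv2.imread('pics/s8.png')
f=lambda x:cv2.resize(x[185:285,355:455],None,fx=4,fy=4,interpolation=2)
cv2.imwrite('pics/cmps.png',np.hstack([f(a),f(b)]))
E
```

```text
18.4 [ 0.54884706 -0.12036233  0.18679504] [-0.29492458  0.59456457 -0.0139189 ] 0.35707202646449016
```

View pics/cmp.png

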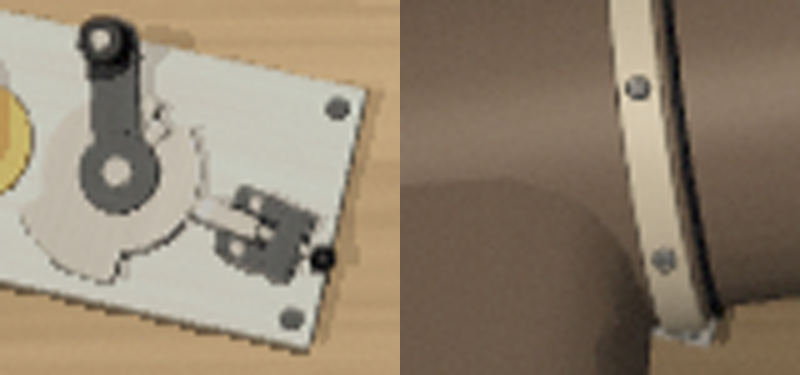

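View pics/cmps.png

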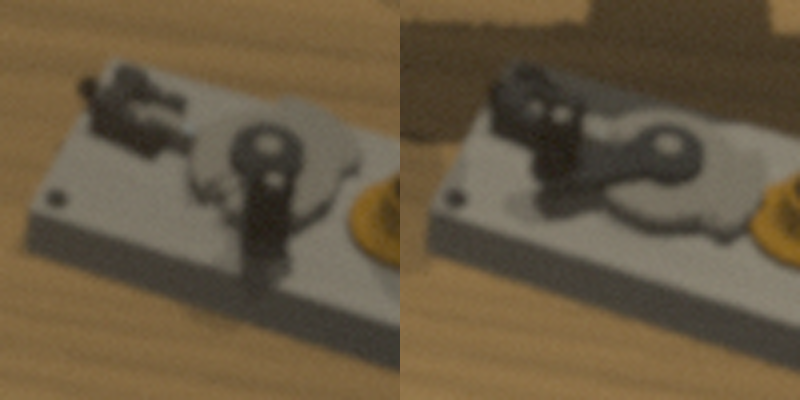

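Call:
{"name": "play_rows", "arguments": {"steps": [{"slide": [0, -45, 0], "twist": [0, 0, 0]}, {"slide": [0, -45, 0], "twist": [0, 0, 0]}, {"slide": [0, -45, 0], "twist": [0, 0, 0]}, {"slide": [0, -25, 0], "twist": [0, 0, 0]}, {"slide": [0, 0, 0], "twist": [0, 0, 0]}]}}

```text
t: 18.9
position: [0.549, -0.2817, 0.1861]
orientation: [0.864, -0.503, -0.0, 0.0]
contact_force: [0.6, 0.4, -0.1]
width: 0.355
```

```bash
python3 look.py 9; python3 - <<'E'
import cv2,numpy as np
a=cv2.imread('pics/t4.png');b=cv2.imread('pics/t9.png')
f=lambda x:cv2.resize(x[260:335,220:300],None,fx=5,fy=5,interpolation=2)
cv2.imwrite('pics/cmp2.png',np.hstack([f(a),f(b)]))
E
```

```text
19.0 [ 0.54913561 -0.27950576  0.18630084] [ 0.25239305 -0.00768643 -0.01965756] 0.35157145122099187
```

View pics/cmp2.png

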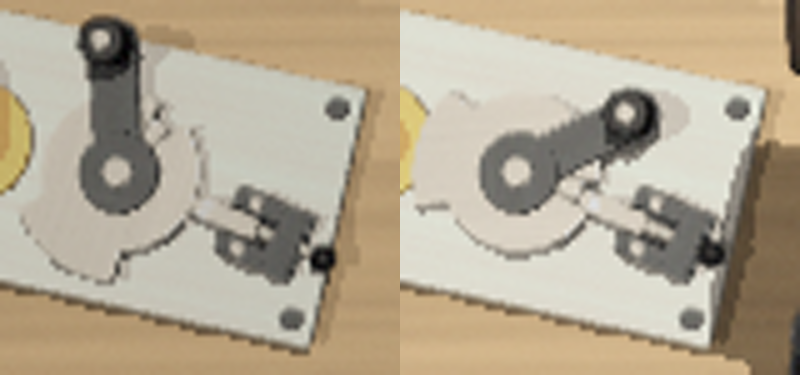

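View pics/t9.png

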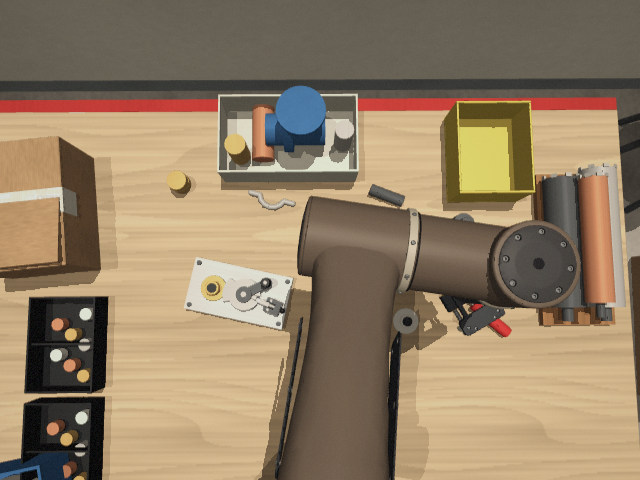

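```bash
python3 - <<'E'
from h import *
W=[]
for t in('0','4','9'):
    im=np.load(f'pics/t{t}.npz')['im'] if t!='0' else np.load('pics/top0.npz')['im']
    g=cv2.cvtColor(im,cv2.COLOR_RGB2GRAY).astype(float)
    a=g[306:317,276:292]; print(a.astype(int) if t!='0' else '')
    k=np.clip(45-a,0,None); v,u=np.indices(a.shape); c=((k*u).sum()/k.sum()+276,(k*v).sum()/k.sum()+306)
    w=ray('top',*c,.043); W.append(w); print(t,c,w)
print(np.linalg.norm(W[2]-W[1])*1000)
cl=[]
im=np.load('pics/t9.npz')['im']; cv2.imwrite('pics/z.png',cv2.resize(im[285:320,245:295,::-1],None,fx=14,fy=14,interpolation=0))
g=cv2.cvtColor(im,cv2.COLOR_RGB2GRAY)
# knob
k=(220+229/5,260+113/5); w=ray('top',*k,.09); print('knob',w,np.degrees(np.arctan2(w[1]-.1177,w[0]-.5206)))
E
```

```text
0 (np.float64(284.16975308641975), np.float64(311.641975308642)) [0.48263519 0.02975601 0.043     ]
[[ 96  94  92  92  81 102 133 172 193 194 174 101 139 139 139 158]
 [ 90  93  93  93  51  51 168 192 195 194 146 118 139 138 138 159]
 [ 93  90  92  92  95  62 173 178 169 168 106 138 140 141 142 162]
 [ 91  92  92  76 179 151 142  86  79  79  73 141 141 141 142 145]
 [ 90  91  95  76 153 170  86  22  33  14  32 119 141 141 143 141]
 [ 92  90  83  77  86 126  30  25  63  31  23 112 142 141 141 141]
 [ 89  91  73  84 165 189  20  21  40  24  17 113 140 140 139 141]
 [ 92  80  83 136 173 198  63  22  14  23  70 132 139 155 156 156]
 [ 91  69  48 168 172 196 111 111  86  55 132 136 138 157 159 159]
 [ 90  81 114 192 192 196 188 189 162  61 139 138 138 161 161 159]
 [114  94 190 198 197 197 197 197 147  64 138 140 158 160 161 160]]
4 (np.float64(284.1337386018237), np.float64(311.53495440729483)) [0.48286591 0.02983385 0.043     ]
[[113 110 108 111  98 122 156 193 131 135 124  75  75  76  72 106]
 [109 109 110 110  63  56 164 195 103 133 110  74  80  76  77 108]
 [113 110 108 110  59  32  82 100  78 103  93  78  77  75 105 107]
 [111 107 109  73  36  39  42  24  59  94  78  80  77  77  83 110]
 [110 110 111  79  29  53  60  33  27  92  74  78  78  76  77 109]
 [108 108  99  58  30  35  43  27  33  91  77  76  75  78 104 109]
 [109 111  92  94  59  28  25  25  72  82  75  77  76 102 107 106]
 [109  98 101 157 188 104 104 132 134  91  75  76  77 108 107 104]
 [109  84  58 191 195 212 212 139 137  75  76  73  74 107 105 105]
 [108  99 137 216 217 221 219 136 124  75  76  74  74 107 108 106]
 [137 110 213 220 220 220 160 138 109  74  74  77 104 108 109 108]]
9 (np.float64(282.02358490566036), np.float64(310.5)) [0.48512877 0.03440518 0.043     ]
5.10074658511609
knob [0.54447793 0.06516212 0.09      ] -65.55868651555964
```

View pics/z.png

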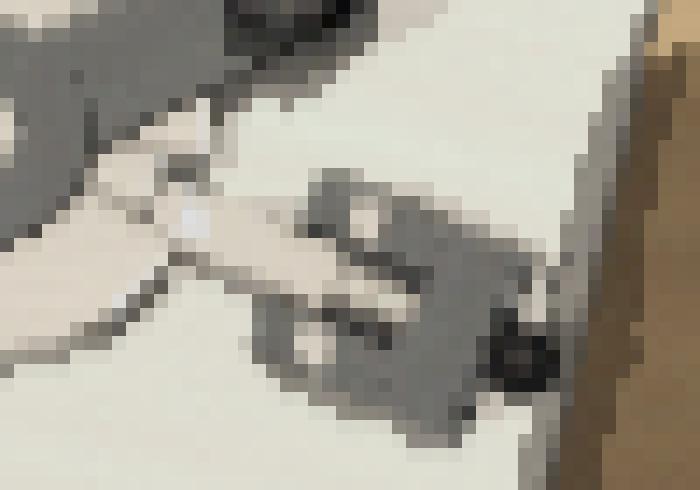

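```bash
python3 - <<'E'
from h import *
for t in('t4','t9'):
    z=np.load(f'pics/{t}.npz');P=cloud('top',z['d']);im=z['im'];g=cv2.cvtColor(im,cv2.COLOR_RGB2GRAY)
    s=P[255:300,228:275].reshape(-1,3);q=s[(s[:,2]>.08)&(s[:,2]<.1)];m=(q.min(0)+q.max(0))/2
    print(t,len(q),q.mean(0),m,np.degrees(np.arctan2(q.mean(0)[1]-.1177,q.mean(0)[0]-.5206)),np.hypot(q.mean(0)[1]-.1177,q.mean(0)[0]-.5206))
    x=(234,262,250,278) if t=='t4' else (256,274,274,292)
    print(g[x[1]:x[3],x[0]:x[1]].astype(int) if t=='x' else '')
    cv2.imwrite(f'pics/k{t}.png',cv2.resize(im[260:330,215:290,::-1],None,fx=8,fy=8,interpolation=0))
E
```

```text
t4 74 [0.57645264 0.11944346 0.0893615 ] [0.57649129 0.11944257 0.08821234] 1.7879293739719229 0.05587984317841733

t9 71 [0.54567292 0.06715283 0.08949664] [0.54577528 0.06816066 0.08896673] -63.61720202925715 0.05642399613613173
```

View pics/kt9.png

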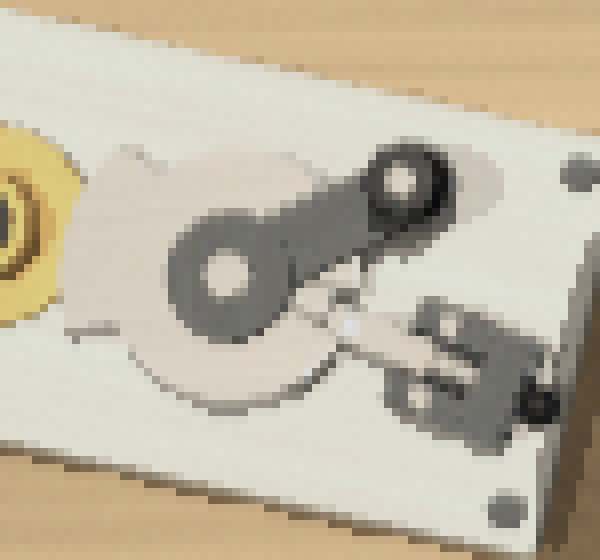

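Call:
{"name": "play_rows", "arguments": {"steps": [{"slide": [0, 30, 0], "twist": [0, 0, -3]}, {"slide": [0, 40, 0], "twist": [0, 0, 0]}, {"slide": [0, 40, 0], "twist": [0, 0, 0]}, {"slide": [0, 40, 0], "twist": [0, 0, 0]}, {"slide": [0, 40, 0], "twist": [0, 0, 0]}]}}

```text
t: 19.5
position: [0.5487, -0.0868, 0.1869]
orientation: [0.852, -0.524, 0.0, -0.0]
contact_force: [0.8, 0.8, -0.1]
width: 0.353
```

Call:
{"name": "play_rows", "arguments": {"steps": [{"slide": [0, 40, -10], "twist": [0, 0, 0]}, {"slide": [0, 40, -10], "twist": [0, 0, 0]}, {"slide": [-3.5, 40, -10], "twist": [0, 0, 0]}, {"slide": [0, 30, -10], "twist": [0, 0, 0]}, {"slide": [0, 9, 0], "twist": [0, 0, 0]}]}}

```text
t: 20.0
position: [0.5441, 0.0729, 0.1455]
orientation: [0.853, -0.522, -0.001, 0.0]
contact_force: [-0.0, -0.4, -0.2]
width: 0.351
```

Call:
{"name": "play_rows", "arguments": {"steps": [{"slide": [0, 0, 0], "twist": [0, 0, 0]}, {"slide": [0, 0, 0], "twist": [0, 0, 0]}, {"slide": [0, 0, 0], "twist": [0, 0, 0]}]}}

```text
t: 20.3
position: [0.5456, 0.0684, 0.1469]
orientation: [0.851, -0.525, 0.0, -0.0]
contact_force: [0.3, 0.2, 0.4]
width: 0.352
```

Descend 80 mm around the knob, to z≈0.067.

Call:
{"name": "play_rows", "arguments": {"steps": [{"slide": [0, 0, -20], "twist": [0, 0, 0]}, {"slide": [0, 0, -20], "twist": [0, 0, 0]}, {"slide": [0, 0, -8], "twist": [0, 0, 0]}, {"slide": [0, 0, -6], "twist": [0, 0, 0]}, {"slide": [0, 0, 0], "twist": [0, 0, 0]}]}}

```text
t: 20.8
position: [0.5455, 0.0684, 0.0921]
orientation: [0.851, -0.525, -0.0, 0.0]
contact_force: [-0.1, -0.1, 0.4]
width: 0.351
```

Call:
{"name": "play_rows", "arguments": {"steps": [{"slide": [0, 0, -6], "twist": [0, 0, 0]}, {"slide": [0, 0, -6], "twist": [0, 0, 0]}, {"slide": [0, 0, -8], "twist": [0, 0, 0]}, {"slide": [0, 0, -6], "twist": [0, 0, 0]}, {"slide": [0, 0, 0], "twist": [0, 0, 0]}]}}

```text
t: 21.3
position: [0.5448, 0.0687, 0.0652]
orientation: [0.851, -0.525, -0.001, 0.001]
contact_force: [-0.3, -0.8, -1.0]
width: 0.349
```

Call:
{"name": "play_rows", "arguments": {"steps": [{"slide": [-1.3, -0.6, 0], "twist": [0, 0, 0]}, {"slide": [-1.3, -0.6, 0], "twist": [0, 0, 0]}, {"slide": [0, 0, 0], "twist": [0, 0, 0]}]}}

```text
t: 21.6
position: [0.5428, 0.0678, 0.0666]
orientation: [0.851, -0.525, 0.0, -0.0]
contact_force: [0.2, -0.0, 0.3]
width: 0.353
```

Call:
{"name": "play_rows", "arguments": {"steps": [{"slide": [-0.7, -0.3, 0], "twist": [0, 0, 0]}, {"slide": [-0.7, -0.3, 0], "twist": [0, 0, 0]}]}}

```text
t: 21.8
position: [0.5416, 0.0672, 0.0666]
orientation: [0.851, -0.525, 0.0, -0.0]
contact_force: [-0.2, 0.1, -0.3]
width: 0.353
```

Call:
{"name": "play_rows", "arguments": {"steps": [{"slide": [-0.7, -0.3, 0], "twist": [0, 0, 0]}, {"slide": [0, 0, 0], "twist": [0, 0, 0]}]}}

```text
t: 22.0
position: [0.5408, 0.0668, 0.0665]
orientation: [0.851, -0.524, 0.0, -0.0]
contact_force: [0.1, 0.2, -0.3]
width: 0.357
```

Call:
{"name": "play_rows", "arguments": {"steps": [{"slide": [-0.7, -0.3, 0], "twist": [0, 0, 0]}, {"slide": [0, 0, 0], "twist": [0, 0, 0]}]}}

```text
t: 22.2
position: [0.5403, 0.0666, 0.0664]
orientation: [0.851, -0.525, 0.0, -0.0]
contact_force: [0.2, 0.5, 0.1]
width: 0.356
```

Call:
{"name": "play_rows", "arguments": {"steps": [{"slide": [-0.7, -0.3, 0], "twist": [0, 0, 0]}]}}

```text
t: 22.3
position: [0.5397, 0.0664, 0.0664]
orientation: [0.851, -0.524, 0.0, -0.0]
contact_force: [1.2, 0.4, 0.5]
width: 0.352
```

Call:
{"name": "play_rows", "arguments": {"steps": [{"slide": [-0.7, -0.3, 0], "twist": [0, 0, 0]}]}}

```text
t: 22.4
position: [0.5389, 0.066, 0.0664]
orientation: [0.851, -0.524, 0.0, -0.0]
contact_force: [1.0, 0.3, 0.8]
width: 0.356
```

Call:
{"name": "play_rows", "arguments": {"steps": [{"slide": [-0.7, -0.3, 0], "twist": [0, 0, 0]}]}}

```text
t: 22.5
position: [0.5381, 0.0657, 0.0664]
orientation: [0.851, -0.524, 0.0, -0.0]
contact_force: [1.3, -0.2, 0.5]
width: 0.357
```

Call:
{"name": "play_rows", "arguments": {"steps": [{"slide": [-0.7, -0.3, 0], "twist": [0, 0, 0]}]}}

```text
t: 22.6
position: [0.5373, 0.0654, 0.0664]
orientation: [0.851, -0.524, 0.0, -0.0]
contact_force: [0.4, -0.4, 1.0]
width: 0.353
```

Call:
{"name": "play_rows", "arguments": {"steps": [{"slide": [2.5, 1.2, 0], "twist": [0, 0, 0]}, {"slide": [2.5, 1.2, 0], "twist": [0, 0, 0]}, {"slide": [0, 0, 0], "twist": [0, 0, 0]}, {"slide": [0, 0, 10], "twist": [0, 0, 0]}, {"slide": [0, 0, 20], "twist": [0, 0, 0]}]}}

```text
t: 23.1
position: [0.5412, 0.0673, 0.0957]
orientation: [0.851, -0.525, -0.001, 0.001]
contact_force: [-0.2, -0.4, 0.1]
width: 0.35
```

Call:
{"name": "play_rows", "arguments": {"steps": [{"slide": [0, 0, 40], "twist": [0, 0, 0]}, {"slide": [0, 0, 45], "twist": [0, 0, 0]}, {"slide": [0, 30, 10], "twist": [0, 0, 0]}, {"slide": [0, 45, 0], "twist": [0, 0, 0]}, {"slide": [0, 45, 0], "twist": [0, 0, 0]}]}}

```text
t: 23.6
position: [0.5424, 0.1888, 0.1933]
orientation: [0.851, -0.525, 0.0, -0.001]
contact_force: [1.0, -0.4, -0.4]
width: 0.351
```

Call:
{"name": "play_rows", "arguments": {"steps": [{"slide": [0, 45, 0], "twist": [0, 0, 0]}, {"slide": [0, 45, 0], "twist": [0, 0, 0]}, {"slide": [0, 45, 0], "twist": [0, 0, 0]}, {"slide": [0, 25, 0], "twist": [0, 0, 0]}, {"slide": [0, 0, 0], "twist": [0, 0, 0]}]}}

```text
t: 24.1
position: [0.5419, 0.3509, 0.1913]
orientation: [0.852, -0.523, 0.0, 0.0]
contact_force: [0.0, -0.9, -0.3]
width: 0.354
```

```bash
python3 look.py 10; python3 - <<'E'
from h import *
W=[]
for t in('4','10'):
    z=np.load(f'pics/t{t}.npz');im=z['im'];g=cv2.cvtColor(im,cv2.COLOR_RGB2GRAY).astype(float)
    a=g[304:317,278:290]; 
    k=np.clip(45-a,0,None); v,u=np.indices(a.shape); c=((k*u).sum()/k.sum()+278,(k*v).sum()/k.sum()+304)
    b=a[:]; w=ray('top',*c,.043); W.append(w); print(t,c,w)
    P=cloud('top',z['d']);s=P[255:300,228:275].reshape(-1,3);q=s[(s[:,2]>.08)&(s[:,2]<.1)].mean(0);print(np.degrees(np.arctan2(q[1]-.1177,q[0]-.5206)))
print(a.astype(int)); print(np.linalg.norm(W[1]-W[0])*1000)
cv2.imwrite('pics/k10.png',cv2.resize(im[255:335,185:295,::-1],None,fx=7,fy=7,interpolation=0))
E
```

```text
24.2 [0.54188225 0.34799872 0.19146746] [ 0.49378213  0.26715149 -0.27378071] 0.35207913959197323
4 (np.float64(284.1337386018237), np.float64(311.53495440729483)) [0.48286591 0.02983385 0.043     ]
1.7879293739719229
10 (np.float64(281.6474820143885), np.float64(310.3884892086331)) [0.48537526 0.03522018 0.043     ]
-67.86285584226803
[[ 89  90  89  85  73 138 173 192 195 117 130 133]
 [ 92  90  91  97  71 170 171 196 196  91 137 135]
 [ 91  91  80 102 133 171 192 194 174  98 137 137]
 [ 92  92  49  48 140 172 174 192 147 119 138 139]
 [ 91  91  46  23  64  84 145 178 113 137 141 139]
 [ 90  64  32  29  31  24 112 171  90 142 140 142]
 [ 94  61  26  43  49  23  49 158  86 143 142 142]
 [ 82  47  23  26  29  20  58 150 117 141 142 141]
 [ 75  77  45  23  23  22 130 110 122 139 139 157]
 [ 85 136 163  85  87 187 193 104 135 139 136 160]
 [ 47 168 173 187 188 196 196  87 136 138 138 158]
 [115 193 193 197 196 196 174  98 137 139 139 160]
 [189 196 197 197 196 196 148 118 138 140 158 161]]
5.9421722022468675
```

View pics/k10.png

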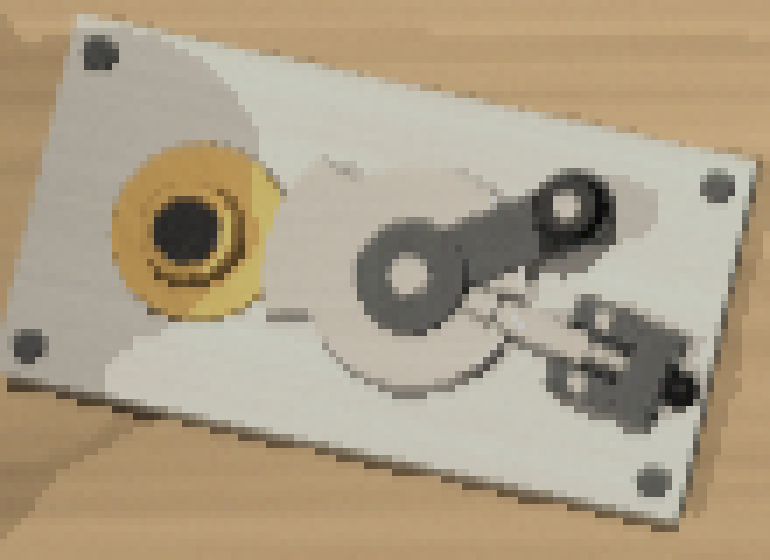

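View pics/s10.png

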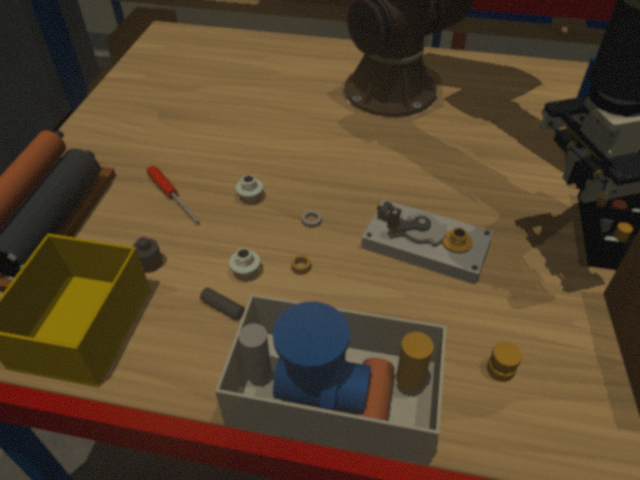

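```bash
python3 -c "
from cell import r
print(r.state()['contact_force'],r.close_job())"
```

```text
the job is handed in; nothing more can be done
[ 0.49378213  0.26715149 -0.27378071] None
```

The job is done and handed in at 24.2 s of robot time, with the arm clear of the fixture and touching nothing.

- **Adapter:** The brass adapter is in the bore. Contact came at the expected height, and the depth image put the flange top at about 36 mm and the neck top at about 56 mm, so the flange sits flat.
- **Cam:** I led the knob clockwise about 70° with the jaws loosely around it. Drag ran around 4 to 5 N and then fell to about 0 as the pin dropped.
- **First look at the pin:** After I backed off, the camera showed only 5.1 mm of travel, with the pin close to one side of the notch. This disagreed with a full drop of 6 mm, so I led the knob on about 3 mm. It moved freely at 1 to 1.5 N and never met the far side of the notch.
- **Last checks:** The pin had travelled 5.9 mm, which is fully in, and the keeper lay over the flange. The loose parts visible in the last scene view lay where they were at the start; I checked that by eye only, and did not check the pipe clip.

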